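# Unlatch a sealed centrifuge rotor's lid and hold it raised

## Robot

A 6-joint arm with a two-finger parallel gripper is mounted at the origin on the work surface. World frame = base frame: x ahead of the robot, y to its left, z up, the work surface at z = 0. Lengths are in m, angles in rad, forces in N, time in s.
With the tool pointing down it reaches from about 0.25 to 0.725 m from the base axis. Payload 4 kg.
Tool frame: the origin (TCP) lies at the very end of the fingers, on their centre line; the grasp point (between the pads) lies 19 mm behind it; z points along the fingers, y is the line along which they close (so a half turn about z gives the same grasp; the last joint's range is limited). The gripper opens to 85 mm and grips with 20 to 120 N. Pads are 22 mm wide; open, the fingers measure 114 mm over their backs; the gripper's body (76 mm by 85 mm) begins 54 mm behind the grasp point. The pads swing forward as they close: fully open they stand 13 mm farther back than shut.
Start: joints at [1.158, 0.241, 0.005, 1.335, 0, 1.571], TCP at [0.201, 0.458, 0.231] pointing down, gripper open.
Joint ranges: [-2.72, 2.72], [-1.05, 1.87], [-1.09, 1.28], [-1.99, 2.15], [-1.42, 1.44], [-3.14, 3.14]. Speed limits (rad/s): [2.79, 2.79, 3.14, 3.14, 3.14, 3.14].

## Interface

Orientations are given as a unit quaternion [x, y, z, w].
In Python, from workcell import telemetry, vision, workorder gives the robot as it stands.
- The arm moves only by the shell command python3 -m inch 'ROWS'. ROWS is JSON, a list of rows, each a list of 3 entries, a list of its own where there are three numbers: the turn, a rotation vector about the tool's x, y, z scaled (see below), then the shift along the tool's x, y, z scaled (see below), then the closure, from -1 (fully open) to 1 (shut). A call has 1 to 10 rows; each row shifts and turns the commanded pose from where the row before left it, along the tool's axes as they then stand; what a row does not reach is not made up. The controller multiplies each number of a shift by 0.3 m and each number of a turn by 360 degrees. A row lasts 1/12 s, in which the tool goes at most 41.7 mm and 7.16 degrees, less where a joint would pass 70% of its speed; a pose out of reach is approached as far as the arm can. A call with a number of a shift or a turn outside -1 to 1 is refused whole. A call with a gripper value outside its range is refused whole. The fingers move at their own pace and stop on an object; the grip force is fixed at half the most. Time passes only in rows, so rows that do not move let the fingers close. It gives the time, the measured TCP pose, the force, the opening and the grip force at its end, in the units of the state.
- telemetry.get_obs(): the state, without advancing time (a new reading comes with each control period).
- vision.camera(name): name is "side" or "top" or "wrist"; returns a dict with "img" (384x512x3 uint8, red, green, blue), "fov_y" (degrees; the focal length in pixels is half the picture's height over the tangent of half this angle, whatever the lens; pixels are square), "cx", "cy" (the principal point, pixels), "pose" (4x4, takes a point from camera to world coordinates). Camera axes: x right, y up, looking along -z (the intrinsics and any distortion apply to the point x, -y, -z); pixel columns grow to the right and rows downward; lengths in m; the calibration is good to about 2 mm. A picture is of the moment at which its call begins. There is no depth.
- workorder.job_done(): hands the job in; it is judged then, once.
The state is a dict: "clock": time; "joint_pos": joint angles; "joint_vel": joint speeds; "tau": joint torques, N m; "eef_pos": TCP position; "tool_rot": TCP orientation; "ft_force": force on the tool from outside, world axes, zero at the start; "ft_torque": the same for the moment, N m; "grip_width": finger opening in m; "grasp_force": force on a finger pad.
Only numpy, scipy, OpenCV 4.12 (cv2) and the standard library are available. Lean on these libraries where they do the work, as an engineer would, in place of code of your own. Each camera call takes 0.05 s, during which the arm holds its last target. There are 200 camera calls.

## Task

The sealed centrifuge rotor has been brought to the clean bench to be opened. Pinch the lid's coupler so that the orange spring latch slides sideways, fully in towards the fixed grey grip, and with it held in lift the lid straight up off the ball stud without forcing it. Finish while holding the lid level, centred over the rotor with its underside about 10 cm above the rim, so that drips fall back into the rotor and the tubes can be reached; do not put it down or let go, and leave the tube rack, tip box and bottle where they stand.

Things in the scene. Friction and masses are not known exactly. Their poses are not given: they have to be found in the camera images.
- rotor: Dark steel centrifuge rotor, 176 mm across, keyed on a black loading stand: one fixed piece. Origin on the bench under its axis, z up along the axis. Its flat rim, on which the lid rests, is 95 mm above the origin
- lid: Loose round lid, 172 mm across, 8 mm thick, 0.3 to 0.5 kg, clear window, aluminium rim and centre plate. Origin: centre of its underside, on the rim when seated; z up. In its middle the quick-lock coupler, 50 mm high: grey housing 43 mm wide along x, its -y end the fixed grip (upright face at y -27 mm), at the +y end the orange latch tab. A grip across x leaves it locked
- latch (a joint): Travel of the orange latch towards the fixed grip (along the lid's -y), m: 0 = out and locked under the ball, 0.010 = fully in. It frees the ball from about 0.007. Its spring pushes back with 5 N at 0 and 11.5 N at 0.010 and shuts it when let go
- latch_tab (a point): Middle of the orange latch tab's outer face (36 mm wide along x, 6 mm thick, 10 to 48 mm above the lid's underside, this point 29 mm above it), at y = +27 mm of the lid when out and +17 mm when fully in. Fixed grip to tab: 54 mm out, 44 mm fully in
- grip (a point): Where to centre the pinch, fixed in the lid: midway between fixed grip face and latch tab when fully in (lid x 0, y -5 mm, 34 mm above its underside, 16 mm below the coupler's top). Fingers closing evenly about it along lid y meet the fixed grip just as the latch comes fully in; about the coupler's middle they press the lid hard against the hub and may leave the latch part way in
- tube_rack: Bystander: white rack of small tubes, 105 x 205 mm, 51 mm high, origin at the middle of its underside, long side along y
- tip_box: Bystander: blue pipette tip box with clear cover, 88 x 126 mm, 75 mm high, origin at the middle of its underside, long side along y
- media_bottle: Bystander: amber bottle with orange cap, 66 mm across, 150 mm high, origin at the middle of its underside
- ball (a point): Centre of the 22 mm steel ball stud on the rotor's axis, 30 mm above the rim, hidden inside the coupler until the lid is off. Its top is 41 mm above the rim, its flat-cut underside (where the latch catches) 24 mm. A 31 mm hub boss, 8 mm above the rim, centres the seated lid with 1.5 mm of play
Mind the look-alikes: they are no part of the job. Of the things that look like the lid, the larger one is meant. Of the things that look like the rotor, take the one that is farthest to the robot's left at the start.

How it is judged:
By the outcome, as a careful person would: the job done as asked, in the order asked, and still so for the second after the job is handed in, while the arm keeps its last pose, push and grip.
It also fails if it takes over 38 s, if anything falls off the work surface, if the arm or the gripper's body presses on something with over 40 N, if the wrist force passes 120 N, or if a joint passes its speed limit or range.

## Working session

There is one attempt and no reset: what is moved stays moved. The work goes in short steps, Python scripts to look and compute and a shell command to move; the robot and the scene stay as the last step left them, time stands still between calls to the robot, and variables do not carry over. Pictures are saved under pics/ and viewed, at most 10 in all, crops included, and the job is handed in when it is done.

```bash
mkdir -p pics; python3 - <<'E'
from workcell import telemetry, vision
import cv2,numpy as np
o=telemetry.get_obs()
for k in o: print(k,np.round(o[k],3))
for n in("top","side"):
    c=vision.camera(n); cv2.imwrite(f"pics/{n}0.png",c["img"][:,:,::-1])
    print(n,{k:(np.round(v,4).tolist()) for k,v in c.items() if k!="img"})
E
```

```text
clock 0.0
joint_pos [1.158 0.241 0.004 1.335 0.    1.571]
joint_vel [ 0.     0.001 -0.     0.     0.001  0.001]
tau [-0.0000e+00 -3.7232e+01  2.5241e+01  1.7000e-02 -0.0000e+00 -0.0000e+00]
eef_pos [0.2   0.457 0.23 ]
tool_rot [ 0.205  0.979 -0.001 -0.   ]
ft_force [ 0.042 -0.186  0.468]
ft_torque [-0.018  0.008  0.008]
grasp_force 0.0
grip_width 0.085
top {'fov_y': 54.2134, 'cx': 255.4296, 'cy': 194.7977, 'pose': [[-0.0021, 0.978, -0.2086, 0.4068], [-1.0, -0.0032, -0.0053, -0.001], [-0.0058, 0.2086, 0.978, 1.1045], [0.0, 0.0, 0.0, 1.0]]}
side {'fov_y': 48.4469, 'cx': 257.4453, 'cy': 193.7939, 'pose': [[0.9977, 0.0609, -0.0287, 0.5816], [-0.0651, 0.7626, -0.6436, -0.7397], [-0.0173, 0.644, 0.7648, 0.9759], [0.0, 0.0, 0.0, 1.0]]}
```

View pics/top0.png

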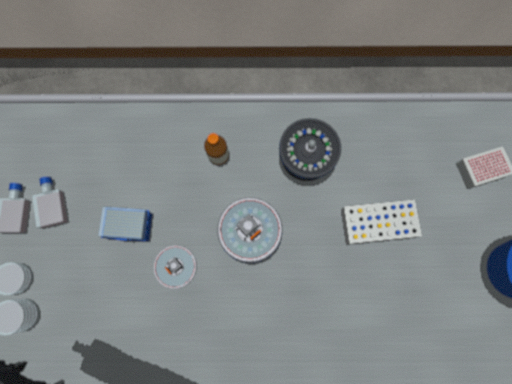

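View pics/side0.png

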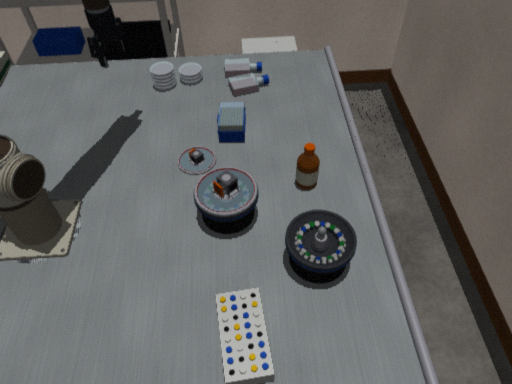

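The seated lid is at about top (250,230) and side (226,195). The small lid at top (175,267) and the open rotor at (310,148) are the look-alikes. I'll zoom in on the coupler and measure it.

```bash
cat > h.py <<'E'
import numpy as np,cv2
from workcell import telemetry, vision
def f(c): return c["img"].shape[0]/2/np.tan(np.radians(c["fov_y"])/2)
def ray(c,u,v,z):
    P=np.array(c["pose"]);d=P[:3,:3]@np.array([(u-c["cx"])/f(c),-(v-c["cy"])/f(c),-1]);o=P[:3,3]
    return o+d*(z-o[2])/d[2]
def proj(c,p):
    P=np.array(c["pose"]);q=P[:3,:3].T@(np.array(p)-P[:3,3]);return np.array([c["cx"]+f(c)*q[0]/-q[2],c["cy"]-f(c)*q[1]/-q[2]])
def orange(c,box,z):
    h=cv2.cvtColor(c["img"],cv2.COLOR_RGB2HSV);m=cv2.inRange(h,(3,140,90),(18,255,255))
    M=np.zeros_like(m);u0,v0,u1,v1=box;M[v0:v1,u0:u1]=m[v0:v1,u0:u1]
    ys,xs=np.nonzero(M);return M,xs.mean(),ys.mean(),len(xs)
E
python3 - <<'E'
from h import *
from scipy.optimize import least_squares
t=vision.camera("top");s=vision.camera("side")
a=cv2.resize(t["img"][190:270,210:290],(400,400),interpolation=cv2.INTER_CUBIC)
b=cv2.resize(s["img"][155:235,186:266],(400,400),interpolation=cv2.INTER_CUBIC)
cv2.imwrite("pics/crop1.png",np.hstack([a,b])[:,:,::-1])
print("top guess",ray(t,250,229.5,.103),"side guess",ray(s,226,193,.103))
print("edges top", ray(t,219,229,.1),ray(t,282,229,.1))
print("orange top",[orange(t,(235,215,270,245),0)[1:],orange(s,(206,170,246,205),0)[1:]])
for n,c,b in(("t",t,(235,215,270,245)),("s",s,(206,170,246,205))):
    _,u,v,k=orange(c,b,0);print(n,ray(c,u,v,.135))
E
```

```text
top guess [0.52546815 0.01910501 0.103     ] side guess [0.53035963 0.00430826 0.103     ]
edges top [0.52740065 0.10248741 0.1       ] [ 0.52693291 -0.06675763  0.1       ]
orange top [(np.float64(254.84615384615384), np.float64(234.3846153846154), 26), (np.float64(217.33333333333334), np.float64(184.41666666666666), 24)]
t [0.50898265 0.00592296 0.135     ]
s [0.50998983 0.00846451 0.135     ]
```

View pics/crop1.png

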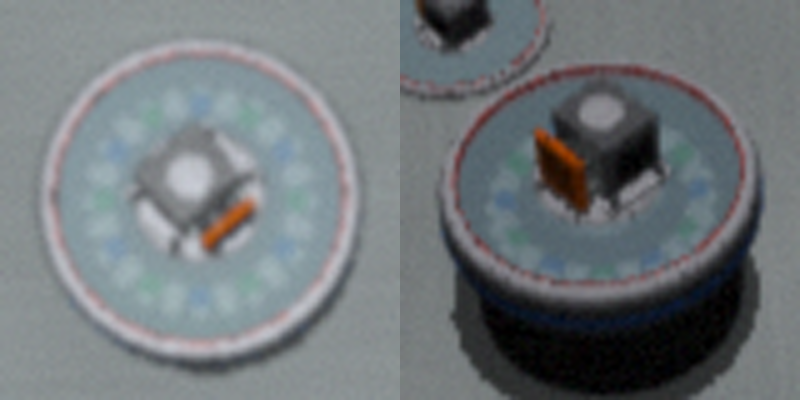

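The lid centre is about (0.526, 0.018). The orange tab is towards (-x,-y), so lid +y is roughly (-0.8,-0.6). I'll fly above it and use the wrist camera.

```bash
python3 -m inch '[[[0,0,0],[-0.1,-0.056,-0.01],-1],[[0,0,0],[-0.1,-0.056,-0.01],-1],[[0,0,0],[-0.1,-0.056,-0.01],-1],[[0,0,0],[-0.1,-0.056,-0.01],-1],[[0,0,0],[-0.1,-0.056,-0.01],-1],[[0,0,0],[-0.1,-0.056,-0.01],-1],[[0,0,0],[-0.1,-0.056,-0.01],-1],[[0,0,0],[-0.1,-0.056,-0.01],-1],[[0,0,0],[-0.1,-0.056,0],-1],[[0,0,0],[-0.1,-0.056,0],-1]]'
python3 -m inch '[[[0,0,0],[-0.1,-0.056,0],-1],[[0,0,0],[-0.1,-0.056,0],-1],[[0,0,0],[-0.1,-0.056,0],-1],[[0,0,0],[-0.1,-0.056,0],-1],[[0,0,0],[-0.08,-0.056,0],-1],[[0,0,0],[-0.06,-0.056,0],-1]]'
python3 -m inch '[[[0,0,0.0165],[0,0,0],-1],[[0,0,0.0165],[0,0,0],-1],[[0,0,0.0165],[0,0,0],-1],[[0,0,0.0165],[0,0,0],-1],[[0,0,0.0165],[0,0,0],-1],[[0,0,0],[0,0,0],-1],[[0,0,0],[0,0,0],-1],[[0,0,0],[0,0,0],-1]]'
python3 - <<'E'
from h import *
c=vision.camera("wrist");print(np.round(c["pose"],3),c["fov_y"])
for p in([.526,.018,.103],[.526,.018,.145],[.505,.003,.124]): print(proj(c,p))
cv2.imwrite("pics/w1.png",c["img"][:,:,::-1])
E
```

```text
clock: 1.03
eef_pos: [0.4087, 0.1822, 0.2555]
tool_rot: [0.205, 0.979, 0.0, 0.0]
ft_force: [-0.0, 0.8, 0.4]
grip_width: 0.0853
grasp_force: 0.0
clock: 1.53
eef_pos: [0.5172, 0.0245, 0.2548]
tool_rot: [0.206, 0.979, -0.0, -0.0]
ft_force: [0.5, 0.6, 0.0]
grip_width: 0.0853
grasp_force: 0.0
clock: 2.2
eef_pos: [0.5159, 0.0265, 0.2552]
tool_rot: [0.448, 0.894, -0.0, -0.0]
ft_force: [-0.2, -0.7, -0.0]
grip_width: 0.0854
grasp_force: 0.0
[[ 0.802 -0.577 -0.157  0.476]
 [ 0.598  0.773  0.211  0.081]
 [-0.    -0.263  0.965  0.398]
 [ 0.     0.     0.     1.   ]] 61.15453130376618
[255.55267674 191.05175916]
[255.9309938  204.61972519]
[226.30265992 196.77327056]
```

View pics/w1.png

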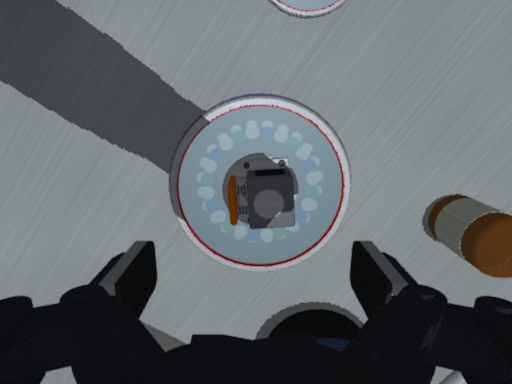

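The wrist view shows the lid ring centred near (260,184), the orange tab at about (233,200), and the coupler's dark top from x 248 to 294. Next I'll fit these precisely.

```bash
python3 - <<'E'
from h import *
from scipy.optimize import least_squares
c=vision.camera("wrist");im=c["img"]
h=cv2.cvtColor(im,cv2.COLOR_RGB2HSV)
m=cv2.inRange(h,(0,120,80),(5,255,255))|cv2.inRange(h,(172,120,80),(180,255,255))
v,u=np.nonzero(m);k=(np.hypot(u-260,v-184)<100)&(np.hypot(u-260,v-184)>70)
p=np.array([ray(c,a,b,.103)[:2] for a,b in zip(u[k],v[k])])
r=least_squares(lambda q:np.hypot(p[:,0]-q[0],p[:,1]-q[1])-q[2],[.526,.018,.083],loss="soft_l1",f_scale=.001)
print("ring",r.x,k.sum(),np.std(r.fun))
L=r.x[:2]
M,u0,v0,n=orange(c,(215,160,245,240),0);print("orange",u0,v0,n)
q,w=np.nonzero(M);pts=np.array([ray(c,a,b,.143)[:2] for a,b in zip(w,q)])
pc=pts-pts.mean(0);_,S,V=np.linalg.svd(pc,full_matrices=False);d=V[0];print("tab dir",d,"yaw(mod180)",np.degrees(np.arctan2(d[1],d[0])),"len",np.ptp(pc@d),np.ptp(pc@V[1]),"mean-L",pts.mean(0)-L)
# reproject model with yaw
th=np.arctan2(d[1],d[0]); 
if np.dot([-np.sin(th),np.cos(th)],[-.8,-.6])<0: th+=np.pi
print("yaw",np.degrees(th))
R=np.array([[np.cos(th),-np.sin(th)],[np.sin(th),np.cos(th)]])
im2=cv2.resize(im[80:290,160:360],(800,840),interpolation=cv2.INTER_CUBIC)[160:700].copy()
def P(x,y,z): 
    a=R@[x,y]+L; t=(proj(c,[*a,.095+z])-[160,80]+.5)*4-[0,160];return t
def poly(pl,col): cv2.polylines(im2,[np.array([P(*k) for k in pl],np.int32).reshape(-1,1,2)],True,col,1)
poly([(-.018,.027,.048),(.018,.027,.048),(.018,.021,.048),(-.018,.021,.048)],(255,255,0))
poly([(-.018,.027,.01),(.018,.027,.01),(.018,.027,.048),(-.018,.027,.048)],(0,255,255))
poly([(-.0215,-.027,.05),(.0215,-.027,.05),(.0215,.015,.05),(-.0215,.015,.05)],(0,255,0))
cv2.imwrite("pics/w2.png",im2[:,:,::-1])
E
```

```text
ring [0.5287801  0.02096391 0.07754223] 455 0.00041221820942462234
orange 231.58638743455498 204.27225130890054 191
tab dir [ 0.65372886 -0.75672887] yaw(mod180) -49.17666477744318 len 0.03376111085453783 0.0041381931536169664 mean-L [-0.0184986  -0.01523817]
yaw 130.82333522255684
```

View pics/w2.png

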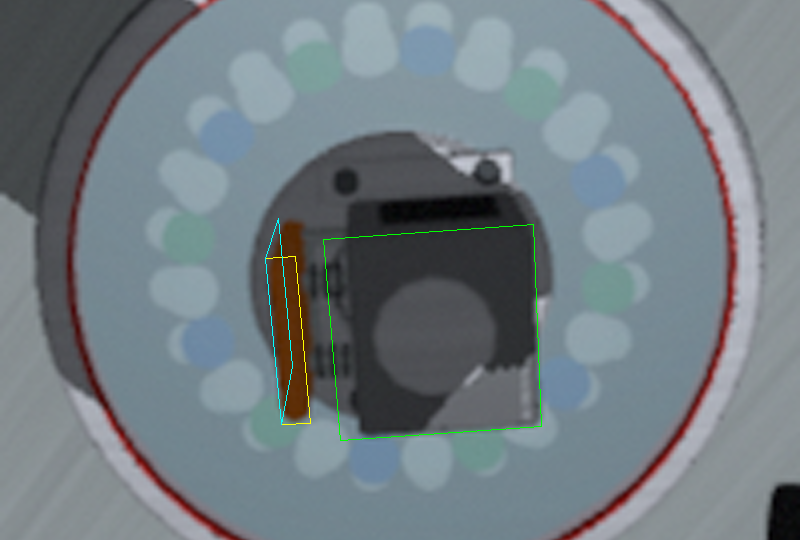

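The model lines up on the coupler's right and bottom edges, but the tab is off by a few pixels. I'll refine it with a silhouette fit of the tab box.

```bash
python3 - <<'E'
from h import *
from scipy.optimize import minimize
cs={n:vision.camera(n) for n in("wrist",)}
c=cs["wrist"];im=c["img"];h=cv2.cvtColor(im,cv2.COLOR_RGB2HSV)
m=cv2.inRange(h,(3,110,40),(20,255,255));m[:, :215]=0;m[:,250:]=0;m[:160]=0;m[245:]=0
v,u=np.nonzero(m);print(len(u),u.min(),u.max(),v.min(),v.max())
S=8;crop=cv2.resize(m[160:250,210:255],None,fx=S,fy=S,interpolation=cv2.INTER_LINEAR)>127
L0=np.array([.5288,.0210])
box=np.array([(x,y,z) for x in(-.018,.018) for y in(.021,.027) for z in(.01,.048)])
def cost(q):
    t=np.radians(q[2]);R=np.array([[np.cos(t),-np.sin(t)],[np.sin(t),np.cos(t)]])
    pp=[proj(c,[*(R@b[:2]+q[:2]/1000+L0),.095+b[2]]) for b in box]
    hull=cv2.convexHull(((np.array(pp)-[210,160]+.5)*S).astype(np.int32))
    a=np.zeros(crop.shape,np.uint8);cv2.fillPoly(a,[hull],1);return (a.astype(bool)^crop).sum()/crop.sum()
for y0 in(127,130,133):
    r=minimize(cost,[0,0,y0],method="Nelder-Mead",options=dict(initial_simplex=[[0,0,y0],[4,0,y0],[0,4,y0],[0,0,y0+6]],xatol=.02,fatol=1e-4))
    print(np.round(r.x,2),r.fun)
for y0 in range(122,138,2):
    r=minimize(lambda q:cost([q[0],q[1],y0]),[0,0],method="Nelder-Mead",options=dict(initial_simplex=[[0,0],[4,0],[0,4]]));print(y0,np.round(r.x,2),round(r.fun,3))
E
```

```text
375 227 237 175 224
[  1.16  -1.67 127.66] 0.2993827160493827
[  0.81  -1.37 127.63] 0.30309476142809477
[  0.4   -0.52 127.46] 0.30901735068401737Traceback (most recent call last):
  File "<stdin>", line 19, in <module>
    res = _minimize_neldermead(fun, x0, args, callback, bounds=bounds,
                               **options)
    fsim[k] = func(sim[k])
              ~~~~^^^^^^^^
    fx = function(np.copy(x), *(wrapper_args + args))
  File "<stdin>", line 19, in <lambda>
  File "<stdin>", line 12, in cost
TypeError: unsupported operand type(s) for /: 'list' and 'int'
```

```bash
python3 -m inch '[[[0,0,0],[-0.02,0.019,0.06],-1],[[0,0,0],[-0.02,0.019,0.06],-1],[[0,0,-0.004],[0,0,0.06],-1],[[0,0,0],[0,0,0.06],-1],[[0,0,0],[0,0,0],-1],[[0,0,0],[0,0,0],-1],[[0,0,0],[0,0,0],-1]]'
python3 - <<'E'
from h import *
from scipy.optimize import least_squares
for n,g in(("top",(250,229)),("wrist",None),("side",(226,192))):
    c=vision.camera(n);im=c["img"]
    h=cv2.cvtColor(im,cv2.COLOR_RGB2HSV)
    s=60 if n!="wrist" else 120
    m=cv2.inRange(h,(0,s,60),(5,255,255))|cv2.inRange(h,(165,s,60),(180,255,255))
    v,u=np.nonzero(m)
    p=np.array([ray(c,a,b,.103)[:2] for a,b in zip(u,v)]);rr=np.hypot(*(p-[.528,.02]).T)
    k=(rr<.088)&(rr>.065);p=p[k]
    r=least_squares(lambda q:np.hypot(p[:,0]-q[0],p[:,1]-q[1])-q[2],[.526,.018,.078],loss="soft_l1",f_scale=.001)
    print(n,r.x,k.sum(),np.std(r.fun))
    if n=="wrist":
        g=proj(c,[.5327,.0241,.145]);print(np.round(c["pose"],3),g);x,y=[int(t) for t in g]
        cv2.imwrite("pics/w3.png",cv2.resize(im,(768,576),interpolation=cv2.INTER_CUBIC)[:,:,::-1])
E
```

```text
clock: 2.93
eef_pos: [0.5328, 0.0237, 0.1843]
tool_rot: [0.438, 0.899, 0.0, 0.001]
ft_force: [0.8, -0.3, 0.5]
grip_width: 0.0851
grasp_force: 0.0
top [0.526 0.018 0.078] 0 nan
wrist [0.52878587 0.02106654 0.07743683] 1329 0.0005319965323042589
[[ 0.788 -0.594 -0.165  0.492]
 [ 0.616  0.76   0.207  0.077]
 [ 0.002 -0.265  0.964  0.327]
 [ 0.     0.     0.     1.   ]] [251.50520822 218.88408453]
side [0.52872922 0.01871006 0.07736552] 92 0.0013596148250695215
  ret = _var(a, axis=axis, dtype=dtype, out=out, ddof=ddof,
  arrmean = um.true_divide(arrmean, div, out=arrmean,
  ret = ret.dtype.type(ret / rcount)
```

View pics/w3.png

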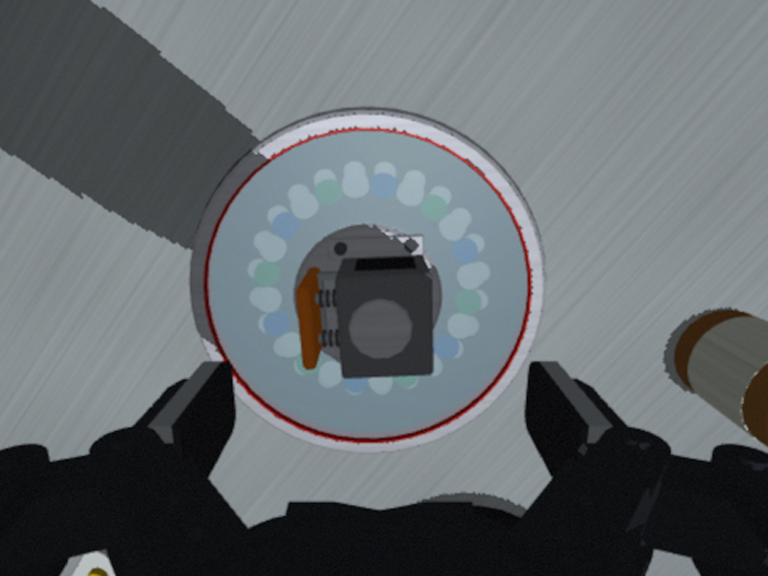

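Housing top face corners in w3 (768 px scale) are about (340,280), (433,275), (433,374) and (342,378). The tab's top outer edge runs from (297,308) to (303,367), and the pad tips are at (235,368) and (526,368).

```bash
python3 - <<'E'
from h import *
c=vision.camera("wrist");o=telemetry.get_obs()
L=np.array([.5288,.0208]);s=1.5
R=lambda u,v,z:ray(c,u/s,v/s,z)[:2]
TL,TR,BR,BL=[R(u,v,.145) for u,v in((340,280),(433,275),(433,374),(342,378))]
for n,a,b in(("right",TR,BR),("left",TL,BL),("bot",BL,BR),("top",TL,TR)):
    d=b-a;print(n,np.hypot(*d),np.degrees(np.arctan2(d[1],d[0])))
A,B=R(297,308,.143),R(303,367,.143);d=B-A;print("tab",np.hypot(*d),np.degrees(np.arctan2(d[1],d[0])))
for yaw in(127,128.5,130,131.5):
    t=np.radians(yaw);ex=np.array([np.cos(t),np.sin(t)]);ey=np.array([-ex[1],ex[0]])
    print(yaw,"lid y: right",(TR-L)@ey*1e3,(BR-L)@ey*1e3,"tab",(A-L)@ey*1e3,(B-L)@ey*1e3,"lid x: top",(TL-L)@ex*1e3,(TR-L)@ex*1e3,"bot",(BL-L)@ex*1e3,(BR-L)@ex*1e3,"tab",(A-L)@ex*1e3,(B-L)@ex*1e3)
print("tcp px*1.5",proj(c,o["eef_pos"])*s, "padtips mid y world", R(380.5,368,.187), o["eef_pos"])
E
```

```text
right 0.04159666213257869 -50.29866440681829
left 0.041352353666131936 -52.06584258687537
bot 0.03716279238776174 40.718246382887585
top 0.035893590466920255 41.17568836505402
tab 0.025435577897746416 -48.99146584983321
127 lid y: right -26.242002915071396 -28.202442591482207 tab 26.783271395915612 25.005195818288314 lid x: top 19.77519463202527 22.388786852120564 bot -21.571662923279067 -19.16165209678899 tab 7.4875311635275565 -17.88582238369933
128.5 lid y: right -26.819080552184996 -27.69118474234674 tab 26.578092721514118 25.464823410181975 lid x: top 20.018573113593487 21.694179220235895 bot -21.331763985313774 -19.89333975906134 tab 8.18606968444969 -17.22513364071325
130 lid y: right -27.377777731131097 -27.160948738394396 tab 26.35469874996664 25.906998684106625 lid x: top 20.24823186509969 20.9847034815621 bot -21.077245321858328 -20.611393519957335 tab 8.878997882113422 -16.552639651544435
131.5 lid y: right -27.917711548770793 -26.612097976896422 tab 26.11324258434252 26.331418595216647 lid x: top 20.464013489907305 20.26084587533137 bot -20.80828136729118 -21.315321261296837 tab 9.565840858144592 -15.868801309981247
tcp px*1.5 [376.88883911 373.0257181 ] padtips mid y world [0.5322112  0.02659915] [0.53305344 0.02367419 0.18465992]
```

The fit is consistent: yaw is about 130°, the fixed grip face is at -27.3 mm, the tab is at +26.1 mm, and the width along x is 41–42 mm. Next I'll turn 2° and descend to TCP z 0.110.

```bash
python3 -m inch '[[[0,0,-0.0055],[0,-0.001,0.03],-1],[[0,0,0],[0,0,0.055],-1],[[0,0,0],[0,0,0.055],-1],[[0,0,0],[0,0,0.055],-1],[[0,0,0],[0,0,0.04],-1],[[0,0,0],[0,0,0.018],-1],[[0,0,0],[0,0,0],-1],[[0,0,0],[0,0,0],-1],[[0,0,0],[0,0,0],-1]]'
python3 - <<'E'
from h import *
c=vision.camera("wrist")
cv2.imwrite("pics/w4.png",cv2.resize(c["img"],(768,576))[:,:,::-1])
E
```

```text
clock: 3.88
eef_pos: [0.5329, 0.0235, 0.1086]
tool_rot: [0.422, 0.907, 0.001, 0.001]
ft_force: [0.2, 0.7, 0.6]
grip_width: 0.0856
grasp_force: 0.0
```

View pics/w4.png

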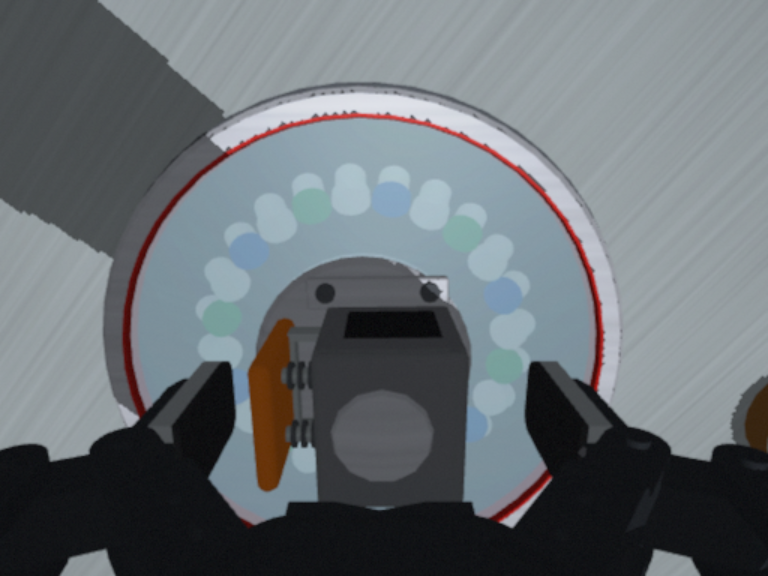

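The pads (235 and 526, midpoint 380.5) are centred on where the closed-in coupler will be: fixed face at 468, tab at about 254 and moving in to about 294, midpoint 381. I'll close in stages.

```bash
python3 -m inch '[[[0,0,0],[0,0,0],-0.3],[[0,0,0],[0,0,0],-0.3],[[0,0,0],[0,0,0],-0.3],[[0,0,0],[0,0,0],-0.3],[[0,0,0],[0,0,0],-0.3],[[0,0,0],[0,0,0],-0.3]]'
python3 -m inch '[[[0,0,0],[0,0,0],-0.1],[[0,0,0],[0,0,0],-0.1],[[0,0,0],[0,0,0],-0.1],[[0,0,0],[0,0,0],-0.1],[[0,0,0],[0,0,0],-0.1]]'
```

```text
clock: 4.43
eef_pos: [0.5308, 0.0223, 0.1075]
tool_rot: [0.422, 0.906, -0.002, -0.0]
ft_force: [-3.6, -3.2, 3.7]
grip_width: 0.0559
grasp_force: 2.6
clock: 4.85
eef_pos: [0.5323, 0.0234, 0.1081]
tool_rot: [0.422, 0.907, 0.0, 0.0]
ft_force: [-1.5, -1.2, 4.4]
grip_width: 0.0475
grasp_force: 8.7
```

```bash
python3 -m inch '[[[0,0,0],[0,0,-0.003],0.1],[[0,0,0],[0,0,0],0.3],[[0,0,0],[0,0,0],0.6],[[0,0,0],[0,0,0],1],[[0,0,0],[0,0,0],1],[[0,0,0],[0,0,0],1],[[0,0,0],[0,0,0],1],[[0,0,0],[0,0,0],1]]'
```

```text
clock: 5.52
eef_pos: [0.5327, 0.0234, 0.1097]
tool_rot: [0.422, 0.907, 0.0, 0.001]
ft_force: [-1.4, -0.1, 8.9]
grip_width: 0.0424
grasp_force: 60.7
```

The width shows the latch fully in and the side force is small. I'll start the lift gently and watch the force.

```bash
python3 -m inch '[[[0,0,0],[0,0,-0.004],1],[[0,0,0],[0,0,-0.004],1],[[0,0,0],[0,0,-0.004],1],[[0,0,0],[0,0,0],1],[[0,0,0],[0,0,0],1]]'; python3 -m inch '[[[0,0,0],[0,0,-0.005],1],[[0,0,0],[0,0,-0.005],1],[[0,0,0],[0,0,-0.005],1],[[0,0,0],[0,0,0],1],[[0,0,0],[0,0,0],1]]'
```

```text
clock: 5.93
eef_pos: [0.5313, 0.0236, 0.111]
tool_rot: [0.422, 0.907, -0.0, -0.001]
ft_force: [0.6, -0.2, -3.9]
grip_width: 0.0423
grasp_force: 61.1
clock: 6.35
eef_pos: [0.532, 0.0234, 0.1165]
tool_rot: [0.422, 0.907, 0.0, 0.0]
ft_force: [-0.7, -0.4, -3.4]
grip_width: 0.0424
grasp_force: 61.3
```

The load is about 3.5 N, which is the lid's weight, so the lift is free. I'll continue.

```bash
python3 -m inch '[[[0,0,0],[0,0,-0.014],1],[[0,0,0],[0,0,-0.014],1],[[0,0,0],[0,0,-0.014],1],[[0,0,0],[0,0,-0.014],1],[[0,0,0],[0,0,-0.014],1],[[0,0,0],[0,0,-0.014],1],[[0,0,0],[0,0,-0.014],1],[[0,0,0],[0,0,-0.014],1],[[0,0,0],[0,0,-0.014],1],[[0,0,0],[0,0,-0.014],1]]'; python3 -m inch '[[[0,0,0],[0,0,-0.02],1],[[0,0,0],[0,0,-0.02],1],[[0,0,0],[0,0,-0.02],1],[[0,0,0],[0,0,-0.02],1],[[0,0,0],[0,0,-0.02],1],[[0,0,0],[0,0,-0.02],1],[[0,0,0],[0,0,-0.02],1],[[0,0,0],[0,0,-0.02],1],[[0,0,0],[0,0,-0.01],1],[[0,0,0],[0,0,0],1]]';  python3 -m inch '[[[0,0,0],[0,0,0],1],[[0,0,0],[0,0,0],1],[[0,0,0],[0,0,0],1],[[0,0,0],[0,0,0],1]]'
python3 - <<'E'
from h import *
a=vision.camera("side");b=vision.camera("wrist");t=vision.camera("top")
cv2.imwrite("pics/s5.png",np.hstack([cv2.resize(a["img"][110:260,156:306],(400,400)),cv2.resize(b["img"],(400,300))[0:300].repeat(1,0) if 0 else cv2.copyMakeBorder(cv2.resize(b["img"],(400,300)),0,100,0,0,0)])[:,:,::-1])
c=b;h=cv2.cvtColor(c["img"],cv2.COLOR_RGB2HSV)
m=cv2.inRange(h,(0,120,60),(5,255,255))|cv2.inRange(h,(165,120,60),(180,255,255));v,u=np.nonzero(m)
from scipy.optimize import least_squares
# lid tilt/pose fit: plane z=z0+a*dx+b*dy, known ring radius .0774, in front image
P=np.array(c["pose"]);o=P[:3,3]
D=np.array([P[:3,:3]@[(x-c["cx"])/f(c),-(y-c["cy"])/f(c),-1] for x,y in zip(u,v)])
def res(q):
    cen=q[:3];n=np.array([q[3],q[4],1]);n/=np.linalg.norm(n);t=((cen-o)@n)/(D@n);X=o+D*t[:,None]-cen
    return np.linalg.norm(X,axis=1)-.0774
r=least_squares(res,[.5288,.021,.203,0,0],loss="soft_l1",f_scale=.001);print(len(u),np.round(r.x,4),np.abs(res(r.x)).mean())
E
```

```text
clock: 7.18
eef_pos: [0.532, 0.0234, 0.1588]
tool_rot: [0.422, 0.907, 0.0, 0.0]
ft_force: [0.1, -0.5, -4.0]
grip_width: 0.0417
grasp_force: 61.6
clock: 8.02
eef_pos: [0.5326, 0.0235, 0.2104]
tool_rot: [0.422, 0.907, 0.0, 0.001]
ft_force: [-0.2, -0.5, -5.0]
grip_width: 0.0421
grasp_force: 61.5
clock: 8.35
eef_pos: [0.5317, 0.0234, 0.209]
tool_rot: [0.422, 0.907, -0.0, -0.0]
ft_force: [0.5, -0.8, -3.4]
grip_width: 0.0422
grasp_force: 61.5
1940 [ 0.5283  0.0209  0.2021 -0.0037 -0.0147] 0.00041827629748390137
```

View pics/s5.png

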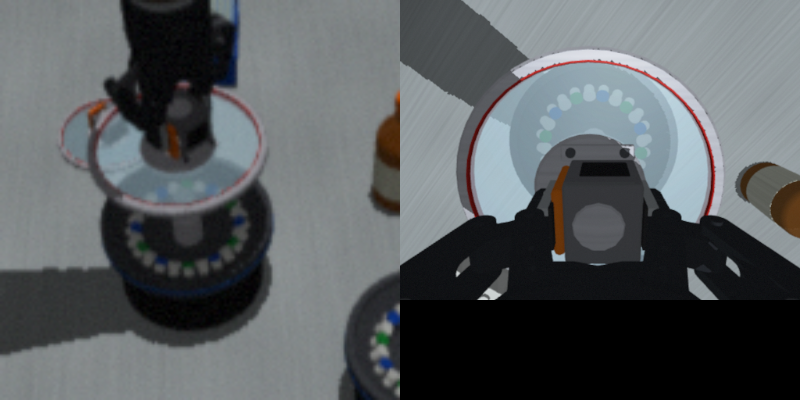

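The lid is off and level to about 1°. It's centred within 1 mm of where it sat, with its underside about 99 mm above the rim and the latch held in. Handing in.

```bash
python3 -c "
from workcell import workorder;print(workorder.job_done())"
```

```text
the job is handed in; nothing more can be done
None
```

I pinched the latch fully in and lifted the lid off the ball stud without forcing it. I handed the job in with the lid still held, level to about 1°, centred over the rotor and about 99 mm above the rim.

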